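# Unstack the bike parts on the porch ledge and put each away

## Task

Take the stack of bike parts on the lid apart and put each part away: set the small aluminium spacer ring in the white bowl, stand the round steel tin on the floor of the open red tray, and thread the freewheel over the wooden post so that it lies flat on the post's base. Then close the tray with its lid, seated flush all round with the tin inside. Lower the parts into place, do not drop them, and leave the cone wrench where it lies.

Things in the scene. Friction and masses are not known exactly. Their poses are not given: they have to be found in the camera images.
- spacer_center (a point): Aluminium spacer, a plain ring of outer diameter 30 mm, bore 22 mm, 20 mm high, standing on the tin as the top of the stack, 53 to 73 mm above the ledge. The point is its centre, 10 mm above its underside; z is its axis. About 30 g.
- tin_center (a point): Closed round steel tin, diameter 42 mm, 26 mm high, standing on the freewheel, under the spacer, 27 to 53 mm above the ledge at the start. The point is its centre, 13 mm above its underside; z is its axis. About 80 g.
- freewheel_center (a point): Dark steel bicycle freewheel: a ring of diameter 58 mm (small teeth stand 3 mm proud of it, for looks only; grip on the 58 mm), bore 34 mm, 16 mm high, lying on the lid around the lid's knob, under the tin, 11 to 27 mm above the ledge at the start. The point is its centre, 8 mm above its underside; z is its axis. About 150 g.
- lid_knob (a point): Loose red lid under the stack, 90 g. From its underside up: plug 122 x 82 mm (x, y), 0 to 6 mm; plate 146 x 106 mm, 6 to 11 mm; central bar knob 22 mm long (x), 12 mm wide (y), 11 to 23 mm, inside the freewheel's bore and hidden until that is off. The point is the knob's centre, 17 mm above the underside; x along the lid's long side, z up. Goes on either way round.
- tray: Open red plastic parts tray, fixed, 140 x 100 mm outside (x, y), 36 mm high, walls and floor 3 mm, so 134 x 94 mm inside; the lid's plug goes in with 6 mm to spare on every side and the lid's plate rests on the rim. Origin at the centre of its underside, on the ledge; x along its long side.
- bowl: White ceramic bowl, fixed, 140 mm across the rim, 42 mm high, wall 5 mm, its sides sloping in to a flat round floor about 50 mm across, 6 mm above the ledge. Origin at the centre of its underside, on the ledge.
- post: Pine post, fixed: a round base of diameter 86 mm, 12 mm thick, with an upright dowel of diameter 12 mm at its centre that rises 50 mm above the base (its top is 62 mm above the ledge). Origin at the centre of the base's underside, on the ledge; z along the dowel.
- wrench: Bystander, not to be moved: flat steel cone wrench, 160 mm long, lying crosswise (along its x) on the ledge. Origin at its underside.
There are look-alikes about, which are no part of the job. Leave any purple or turquoise look-alike of the part that bears spacer_center alone. Leave any pink look-alike of the tray alone.

How it is judged:
At the end, for the whole second after the job is handed in: Spacer in the bowl, below the rim; tin upright on the tray floor; freewheel flat on the base round the dowel (centre under 25 mm up); lid level (0.04 rad) on the tray rim, knob within 12 mm of the tray centre, long sides within 0.2 rad; all at rest (horizontal distance between spacer_center and bowl below 0.05 m and z of spacer_center in the frame of bowl below 0.032 m and z of tin_center in the frame of tray below 0.021 m and angle between tin_center's own z axis and vertical below 0.15 rad and horizontal distance between tin_center and tray below 0.066 m and horizontal distance between freewheel_center and post below 0.0135 m and z of freewheel_center in the frame of post below 0.025 m and angle between freewheel_center's own z axis and vertical below 0.1 rad and horizontal distance between lid_knob and tray below 0.012 m and z of lid_knob in the frame of tray between 0.044 and 0.0505 m and angle between lid_knob's own z axis and vertical below 0.04 rad and angle between the x axis of lid_knob and the x axis of tray, either way round below 0.2 rad and linear speed of each of spacer, tin, freewheel, lid below 0.02 m/s); the robot touches nothing.
It fails at once if The wrench was moved more than 20 mm (distance of wrench from where it was at the start of the episode above 0.02 m).
It fails at once if A part was dropped (it fell free at over 0.9 m/s, some 40 mm) ((contact force between the fingers and spacer below 0.05 N and linear speed of spacer above 0.9 m/s) or (contact force between the fingers and tin below 0.05 N and linear speed of tin above 0.9 m/s) or (contact force between the fingers and freewheel below 0.05 N and linear speed of freewheel above 0.9 m/s) or (contact force between the fingers and lid below 0.05 N and linear speed of lid above 0.9 m/s)).
It also fails if it takes over 120 s, if anything falls off the work surface, if the arm or the gripper's body presses on something with over 40 N, if the wrist force passes 120 N, or if a joint passes its speed limit or range.

## Robot

A 7-joint arm with a two-finger parallel gripper is mounted at the origin on the work surface. World frame = base frame: x ahead of the robot, y to its left, z up, the work surface at z = 0. Lengths are in m, angles in rad, forces in N, time in s.
With the tool pointing down it reaches from about 0.4 to 0.85 m from the base axis. Payload 4.5 kg.
Tool frame: the origin (TCP) lies at the very end of the fingers, on their centre line; the grasp point (between the pads) lies 19 mm behind it (r.grip_point_offset is the distance from the TCP to the grasp point, in m); z points along the fingers, y is the line along which they close (so a half turn about z gives the same grasp; the last joint's range is limited). The gripper opens to 88 mm and grips with 3 to 60 N. Pads are 18 mm wide; open, the fingers measure 123 mm over their backs; the gripper's body (75 mm by 187 mm) begins 45 mm behind the grasp point.
Start: joints at [-1.081, 0.689, -0.195, 1.565, 0.157, 0.902, -0.215], TCP at [0.275, 0.561, 0.239] pointing down, gripper open.
Joint ranges: [-3.01, 3.01], [-0.46, 2.08], [-1.47, 1.51], [0.13, 2.56], [-1, 4.14], [0.04, 2.09], [-2.66, 2.66]. Speed limits (rad/s): [2.57, 2.57, 3.14, 3.14, 3.14, 3.14, 3.14].

## Interface

Orientations are given as a unit quaternion [x, y, z, w].
In Python, from plant import r gives the robot as it stands.
- The arm moves only by the tool carry_out, never from a script. Its argument "rows" is a list of rows, each a list of 3 entries, a list of its own where there are three numbers: the shift along the tool's x, y, z in cm, then the turn, a rotation vector about the tool's x, y, z in degrees, then the closure, from 0 (fully open) to 1 (shut). A call has 1 to 12 rows; each row is the pose to reach, as a shift and turn from the pose commanded when the call began, along the tool's axes at that moment; what a row does not reach only later rows make up. A row lasts 1/10 s, in which the tool goes at most 50 mm and 8.59 degrees, less where a joint would pass 70% of its speed; a pose out of reach is approached as far as the arm can. A call with a gripper value outside its range is refused whole. The fingers move at their own pace and stop on an object; "newtons" is the grip in N (left out, the last holds). Time passes only in rows, so rows that repeat a pose let the fingers close. It gives the time, the measured TCP pose, the force, the opening and the grip force at its end, in the units of the state.
- r.get_state(): the state, without advancing time (a new reading comes with each control period).
- r.snapshot(name): name is "side" or "top" or "wrist"; returns a dict with "image" (400x640x3 uint8, red, green, blue), "fx", "fy", "cx", "cy" (pixels), "pose" (4x4, takes a point from camera to world coordinates). Camera axes: x right, y up, looking along -z (the intrinsics and any distortion apply to the point x, -y, -z); pixel columns grow to the right and rows downward; lengths in m; the calibration is good to about 2 mm. A picture is of the moment at which its call begins. There is no depth.
- r.finish_job(): hands the job in; it is judged then, once.
The state is a dict: "clock": time; "q": joint angles; "qd": joint speeds; "joint_torque": joint torques, N m; "tool_pos": TCP position; "eef_rot": TCP orientation; "contact_force": force on the tool from outside, world axes, zero at the start; "moment": the same for the moment, N m; "opening": opening from 0.0 (shut) to 1.0 (fully open); "finger_force": force on a finger pad.
Only numpy, scipy, OpenCV 4.12 (cv2) and the standard library are available. Lean on these libraries where they do the work, as an engineer would, in place of code of your own. Each camera call takes 0.05 s, during which the arm holds its last target. There are 200 camera calls.

## Working session

There is one attempt and no reset: what is moved stays moved. The work goes in short steps, Python scripts to look and compute and a tool call to move; the robot and the scene stay as the last step left them, time stands still between calls to the robot, and variables do not carry over. Pictures are saved under pics/ and viewed, at most 14 in all, crops included, and the job is handed in when it is done.

Besides the shell and the picture viewer there is one more tool, called after "Emit:" by a JSON object that holds its "fn" and its "kwargs". carry_out: Moves the arm, as the interface text tells. Its arguments: {"type":"object","properties":{"rows":{"type":"array"},"newtons":{"type":"number"}},"required":["rows"]}

```bash
mkdir -p pics; ls
cat > h.py <<'E'
import numpy as np, cv2, json, os
from plant import r
from scipy.spatial.transform import Rotation as R
def snap(name, tag):
    s=r.snapshot(name); cv2.imwrite(f'pics/{tag}.png', s['image'][:,:,::-1])
    print(tag,{k:(np.round(v,4).tolist() if k=='pose' else v) for k,v in s.items() if k!='image'}); 
    np.savez(f'pics/{tag}.npz',**{k:v for k,v in s.items()}); return s
def load(tag): return dict(np.load(f'pics/{tag}.npz',allow_pickle=True))
def ray(s,u,v):
    T=np.array(s['pose']); d=np.array([(u-s['cx'])/s['fx'],-(v-s['cy'])/s['fy'],-1]); return T[:3,3],T[:3,:3]@d
def at_z(s,u,v,z):
    o,d=ray(s,u,v); return o+d*(z-o[2])/d[2]
def proj(s,p):
    T=np.array(s['pose']); c=T[:3,:3].T@(np.array(p)-T[:3,3]); return np.array([s['cx']+s['fx']*c[0]/-c[2], s['cy']-s['fy']*c[1]/-c[2]])
def go(target, yaw=None):
    """shift (cm, tool axes) from current measured to target; yaw= world direction of tool y (deg), tool down"""
    st=r.get_state(); Rt=R.from_quat(st['eef_rot']); 
    print('shift cm',np.round(Rt.inv().apply(np.array(target)-st['tool_pos'])*100,2))
    if yaw is not None:
        best=[]
        for a in (yaw,yaw+180):
            y=np.array([np.cos(np.radians(a)),np.sin(np.radians(a)),0]); z=np.array([0,0,-1.]); x=np.cross(y,z)
            rv=(Rt.inv()*R.from_matrix(np.c_[x,y,z])).as_rotvec(degrees=True); best.append(rv)
        print('turns',[np.round(b,2).tolist() for b in best])
E
python3 - <<'E'
from h import *
st=r.get_state(); print({k:np.round(v,3).tolist() for k,v in st.items()}, r.grip_point_offset)
for n in('top','side','wrist'): snap(n,n+'0')
E
```

```text
pics
{'clock': 0.0, 'q': [-1.081, 0.69, -0.195, 1.566, 0.157, 0.903, -0.215], 'qd': [0.002, -0.0, -0.0, -0.001, 0.001, -0.001, 0.0], 'joint_torque': [-0.0, -52.756, -1.267, -15.343, -0.053, 0.006, 0.0], 'tool_pos': [0.275, 0.561, 0.238], 'eef_rot': [0.226, 0.974, -0.001, -0.0], 'contact_force': [0.293, 0.225, -0.044], 'moment': [-0.008, 0.001, -0.051], 'finger_force': 0.0, 'opening': 0.997} 0.0187
top0 {'fx': 392.02000369709583, 'fy': 392.02000369709583, 'cx': 319.32630552364003, 'cy': 202.89795070740524, 'pose': [[0.0703, 0.9752, -0.2099, 0.2108], [-0.9975, 0.0679, -0.0182, -0.017], [-0.0035, 0.2107, 0.9775, 0.976], [0.0, 0.0, 0.0, 1.0]]}
side0 {'fx': 486.6819278842185, 'fy': 486.6819278842185, 'cx': 329.5189139948622, 'cy': 199.82287912899912, 'pose': [[0.8637, 0.3034, -0.4024, -0.0574], [-0.5039, 0.534, -0.679, -0.8487], [0.0088, 0.7892, 0.6141, 0.8155], [0.0, 0.0, 0.0, 1.0]]}
wrist0 {'fx': 276.58712516590555, 'fy': 276.58712516590555, 'cx': 321.2533199732349, 'cy': 199.57830957739213, 'pose': [[0.44, -0.8662, -0.237, 0.2136], [0.898, 0.4237, 0.1187, 0.5913], [-0.0024, -0.265, 0.9642, 0.3836], [0.0, 0.0, 0.0, 1.0]]}
```

View pics/top0.png

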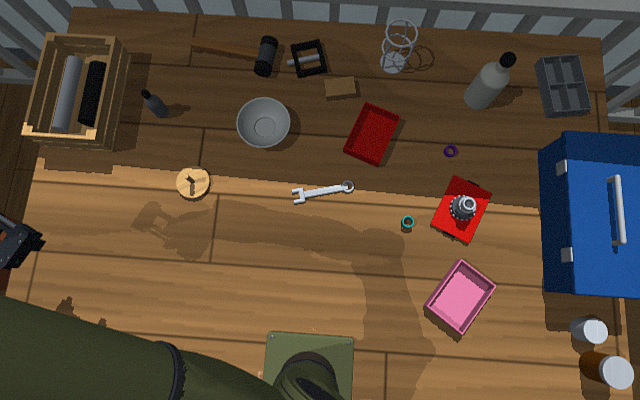

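View pics/side0.png

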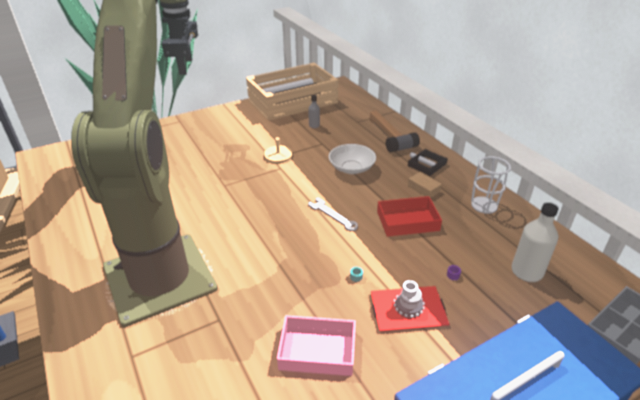

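```bash
cat >> h.py <<'E'
def tri(obs):
    A=np.zeros((3,3));b=np.zeros(3);rs=[]
    for s,u,v in obs:
        o,d=ray(s,u,v);d=d/np.linalg.norm(d);P=np.eye(3)-np.outer(d,d);A+=P;b+=P@o;rs.append((P,o))
    x=np.linalg.solve(A,b); return x,[np.linalg.norm(P@(x-o)) for P,o in rs]
E
python3 - <<'E'
from h import *
a=load('top0');b=load('side0')
for s,t,box in((a,'top',[[150,150,250,215],[225,90,300,155],[335,95,405,170],[425,170,500,250]]),(b,'side',[[250,130,310,170],[320,140,380,180],[370,190,450,240],[360,270,460,340]])):
    tiles=[]
    for x0,y0,x1,y1 in box:
        c=s['image'][y0:y1,x0:x1,::-1]; c=cv2.resize(c,(400,300),interpolation=cv2.INTER_CUBIC)
        cv2.putText(c,f'{x0},{y0}-{x1},{y1}',(5,15),0,.45,(0,255,0),1)
        for k in range(0,400,50): cv2.line(c,(k,0),(k,6 if k%100 else 12),(0,255,0))
        for k in range(0,300,50): cv2.line(c,(0,k),(6,k),(0,255,0))
        tiles.append(c)
    cv2.imwrite(f'pics/{t}m.png',np.vstack([np.hstack(tiles[:2]),np.hstack(tiles[2:])]))
E
```

```text
(no output)
```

View pics/topm.png

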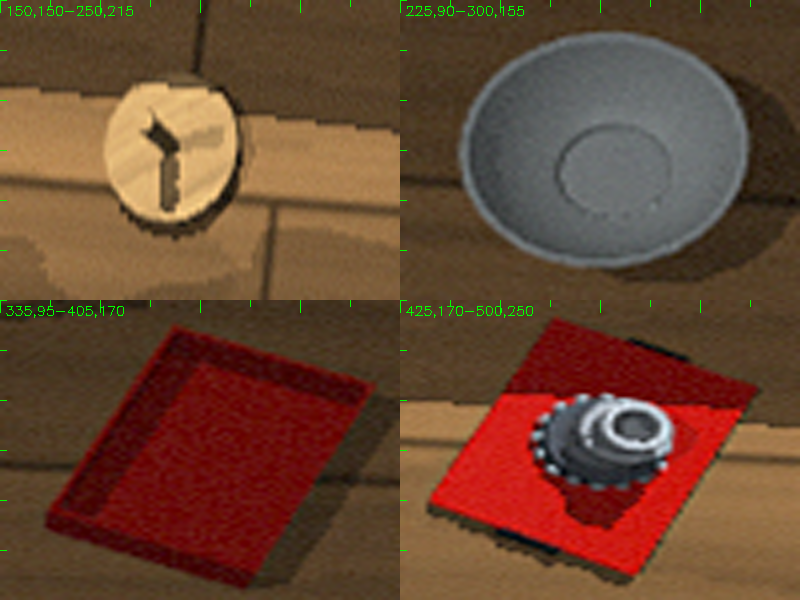

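View pics/sidem.png

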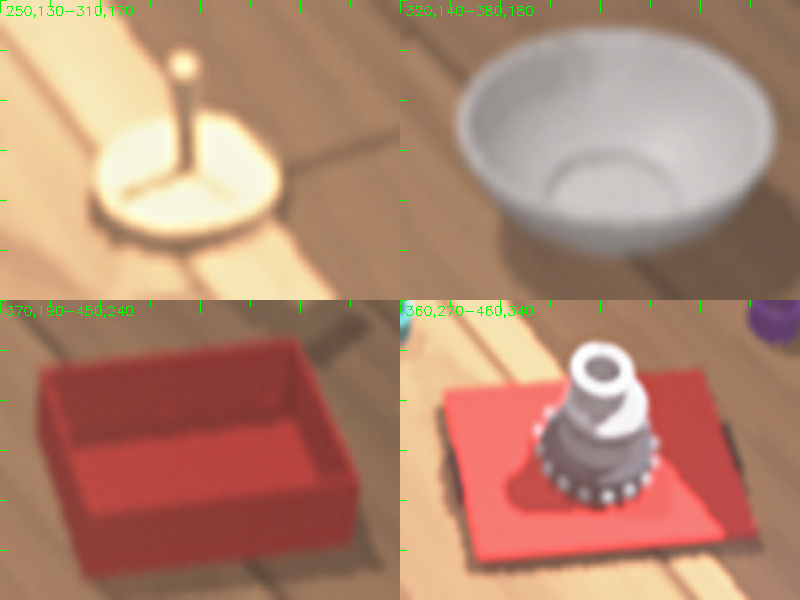

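Run:
```python
from h import *
a=load('top0');b=load('side0')
for n,p,q in(('spacer top',(468.7,203.3),(410.5,286.3)),('bowl rim',(263.4,122.3),(352.6,157.1)),('base',(193,182.5),(278.2,152.9))):
    print(n,*[np.round(x,4) for x in tri([(a,*p),(b,*q)])])
for n,z,tc,sc in(('tray',.036,[(365.5,101.75),(400.3,116.25),(378.7,163),(343.2,148.75)],[(378,202),(429,196.7),(441.4,220.8),(386.4,226.3)]),('lid',.011,[(454.1,174.8),(492.5,194),(469.1,243.3),(430.6,224.7)],[(370.75,291.5),(436.25,286.8),(449.25,324.8),(379.5,330.7)])):
    A=np.array([at_z(a,*p,z) for p in tc]);B=np.array([at_z(b,*p,z) for p in sc])
    print(n,A.round(3).tolist(),B.round(3).tolist(),A.mean(0).round(4),B.mean(0).round(4))
    for C in(A,B): print([np.round([np.linalg.norm(d:=C[i]-C[i-1]),np.degrees(np.arctan2(d[1],d[0]))],3).tolist() for i in range(4)])
d=at_z(b,277.5,137.7,.062);print('dowel',d,proj(a,d))
print('wrench',at_z(a,296,196,0),at_z(a,349,187,0))
```

```text
spacer top [ 0.4298 -0.3526  0.069 ] [0.0007 0.0007]
bowl rim [0.6158 0.1587 0.0342] [0.0011 0.0011]
base [0.4515 0.3269 0.0072] [0.0019 0.0019]
tray [[0.689, -0.1, 0.036], [0.655, -0.191, 0.036], [0.525, -0.141, 0.036], [0.557, -0.05, 0.036]] [[0.558, -0.057, 0.036], [0.688, -0.105, 0.036], [0.652, -0.197, 0.036], [0.521, -0.146, 0.036]] [ 0.6063 -0.1205  0.036 ] [ 0.6048 -0.1263  0.036 ]
[[0.142, -20.816], [0.097, -110.598], [0.139, 158.684], [0.096, 70.911]]
[[0.097, 67.447], [0.139, -20.217], [0.099, -111.572], [0.14, 158.833]]
lid [[0.515, -0.337, 0.011], [0.471, -0.434, 0.011], [0.342, -0.374, 0.011], [0.382, -0.279, 0.011]] [[0.384, -0.283, 0.011], [0.517, -0.343, 0.011], [0.473, -0.436, 0.011], [0.342, -0.377, 0.011]] [ 0.4277 -0.3559  0.011 ] [ 0.4289 -0.36    0.011 ]
[[0.146, -23.686], [0.106, -114.407], [0.142, 155.034], [0.103, 67.276]]
[[0.103, 65.656], [0.146, -24.48], [0.102, -115.368], [0.144, 155.911]]
dowel [0.45357799 0.32482261 0.062     ] [187.08562197 175.09425563]
wrench [0.43423287 0.06198825 0.        ] [ 0.46734686 -0.0718834   0.        ]
```

Run:
```python
from h import *
go([.5,.05,.24],66); go([.42,-.34,.22])
```

```text
shift cm [-42.69 -35.96  -0.14]
turns [[-0.07, 0.0, -2.11], [0.01, 0.12, 177.89]]
shift cm [-52.67 -74.5    1.91]
```

Emit:
{"fn": "carry_out", "kwargs": {"rows": [[[-43,-36,0],[0,0,-2.1],0],[[-43,-36,0],[0,0,-2.1],0],[[-43,-36,0],[0,0,-2.1],0],[[-43,-36,0],[0,0,-2.1],0],[[-43,-36,0],[0,0,-2.1],0],[[-43,-36,0],[0,0,-2.1],0],[[-43,-36,0],[0,0,-2.1],0],[[-43,-36,0],[0,0,-2.1],0],[[-43,-36,0],[0,0,-2.1],0],[[-43,-36,0],[0,0,-2.1],0],[[-43,-36,0],[0,0,-2.1],0],[[-43,-36,0],[0,0,-2.1],0]]}}

```text
clock: 1.35
tool_pos: [0.5045, 0.0414, 0.2383]
eef_rot: [0.213, 0.977, -0.002, 0.001]
contact_force: [-0.9, -0.4, -0.2]
opening: 0.997
finger_force: 0.0
```

Run:
```python
from h import *
st=r.get_state();print(np.round(st['tool_pos'],4),np.round(st['q'],3))
go([.42,-.34,.2],66); s=snap('wrist','w1')
for p in ([.607,-.122,.036],[.43,-.355,.07],[.616,.159,.03]): print(proj(s,p))
```

```text
[0.5045 0.0414 0.2383] [-0.002  0.542 -0.27   1.917  0.218  0.711  0.74 ]
shift cm [ -8.19 -38.18   3.97]
turns [[-0.19, 0.12, -0.61], [0.18, 0.29, 179.39]]
w1 {'fx': 276.58712516590555, 'fy': 276.58712516590555, 'cx': 321.2533199732349, 'cy': 199.57830957739213, 'pose': [[0.4163, -0.8767, -0.241, 0.4422], [0.9092, 0.4003, 0.1146, 0.0708], [-0.004, -0.2668, 0.9637, 0.3839], [0.0, 0.0, 0.0, 1.0]]}
[247.92512754 289.28981207]
[ 10.8234799  259.88162542]
[435.50953252 216.34148674]
```

View pics/w1.png

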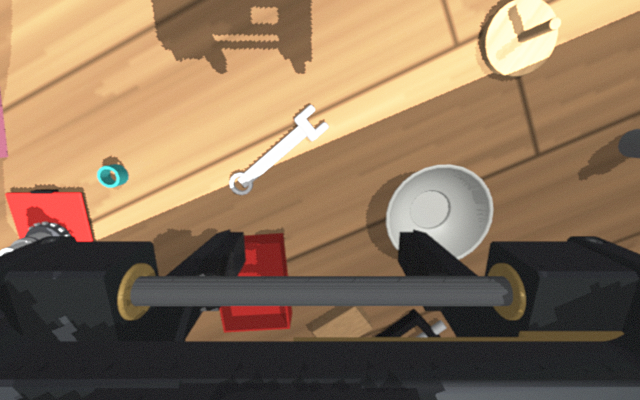

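Emit:
{"fn": "carry_out", "kwargs": {"rows": [[[-8.2,-38.2,3],[0,0,0],0],[[-8.2,-38.2,3],[0,0,0],0],[[-8.2,-38.2,3],[0,0,0],0],[[-8.2,-38.2,3],[0,0,0],0],[[-8.2,-38.2,3],[0,0,0],0],[[-8.2,-38.2,3],[0,0,0],0],[[-8.2,-38.2,3],[0,0,0],0],[[-8.2,-38.2,3],[0,0,0],0],[[-8.2,-38.2,3],[0,0,0],0],[[-8.2,-38.2,3],[0,0,0],0]]}}

```text
clock: 2.4
tool_pos: [0.4225, -0.3326, 0.2084]
eef_rot: [0.208, 0.978, 0.001, -0.0]
contact_force: [-0.4, 1.0, -0.4]
opening: 0.997
finger_force: 0.0
```

Run:
```python
from h import *
w=load('w1')
print('bowl',at_z(w,440,211,.042),at_z(w,431,209,.006),'post',at_z(w,554,25,.062),at_z(w,520,37,.012))
st=r.get_state();print(np.round(st['tool_pos'],4),np.round(st['q'],3))
s=snap('wrist','w2')
for p in ([.43,-.354,.073],): print(proj(s,p))
```

```text
bowl [0.60554615 0.16359699 0.042     ] [0.61454661 0.16263439 0.006     ] post [0.45300396 0.32673591 0.062     ] [0.45046091 0.32693895 0.012     ]
[ 0.4225 -0.3326  0.2084] [ 0.775  0.628 -0.315  1.858  0.284  0.701  1.449]
w2 {'fx': 276.58712516590555, 'fy': 276.58712516590555, 'cx': 321.2533199732349, 'cy': 199.57830957739213, 'pose': [[0.4071, -0.8808, -0.2417, 0.36], [0.9134, 0.3928, 0.1071, -0.3047], [0.0006, -0.2644, 0.9644, 0.3541], [0.0, 0.0, 0.0, 1.0]]}
[305.47151116 205.89431403]
```

View pics/w2.png

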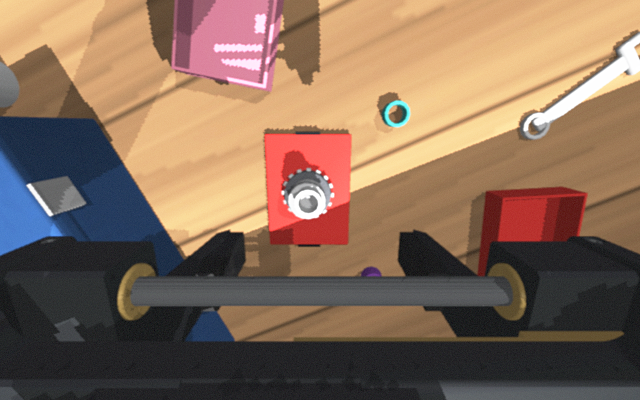

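Run:
```python
from h import *
w=load('w2')
p=at_z(w,307,203,.073);print(p,at_z(w,307,201,.073))
C=np.array([at_z(w,*q,.011) for q in((264,130),(351,133),(349,244),(270,244))]);print(C.round(3),C.mean(0))
print([np.round([np.linalg.norm(d:=C[i]-C[i-1]),np.degrees(np.arctan2(d[1],d[0]))],3).tolist() for i in range(4)])
go([.429,-.3535,.062],66); go([.429,-.3535,.10]);
```

```text
[ 0.42776156 -0.3511803   0.073     ] [ 0.4257684  -0.35025909  0.073     ]
[[ 0.339 -0.37   0.011]
 [ 0.385 -0.276  0.011]
 [ 0.518 -0.334  0.011]
 [ 0.475 -0.431  0.011]] [ 0.42889399 -0.35282913  0.011     ]
[[0.149, 155.948], [0.105, 64.055], [0.145, -23.457], [0.106, -114.04]]
shift cm [-1.44 -1.81 14.66]
turns [[0.11, -0.02, 0.12], [0.03, 0.17, -179.88]]
shift cm [-1.43 -1.8  10.86]
```

Emit:
{"fn": "carry_out", "kwargs": {"rows": [[[-1.35,-1.85,4],[0,0,0],0],[[-1.35,-1.85,8],[0,0,0],0],[[-1.35,-1.85,11],[0,0,0],0.3],[[-1.35,-1.85,13],[0,0,0],0.5],[[-1.35,-1.85,14],[0,0,0],0.5],[[-1.35,-1.85,14.5],[0,0,0],0.5],[[-1.35,-1.85,14.6],[0,0,0],0.5],[[-1.35,-1.85,14.6],[0,0,0],1],[[-1.35,-1.85,14.6],[0,0,0],1],[[-1.35,-1.85,14.6],[0,0,0],1],[[-1.35,-1.85,14.6],[0,0,0],1],[[-1.35,-1.85,14.6],[0,0,0],1]], "newtons": 15}}

```text
clock: 3.65
tool_pos: [0.4275, -0.3563, 0.0635]
eef_rot: [0.208, 0.978, -0.0, 0.001]
contact_force: [-0.2, 0.2, 6.3]
opening: 0.327
finger_force: 15.0
```

Run:
```python
from h import *
go([.613,.161,.16],66)
```

```text
shift cm [ 4.1  54.8  -9.66]
turns [[-0.01, 0.09, -0.02], [0.14, 0.01, 179.98]]
```

Emit:
{"fn": "carry_out", "kwargs": {"rows": [[[0,0,-1],[0,0,0],1],[[0,0,-5],[0,0,0],1],[[0,0,-9.7],[0,0,0],1],[[1,12,-9.7],[0,0,0],1],[[2,25,-9.7],[0,0,0],1],[[4.1,54.8,-9.7],[0,0,0],1],[[4.1,54.8,-9.7],[0,0,0],1],[[4.1,54.8,-9.7],[0,0,0],1],[[4.1,54.8,-9.7],[0,0,0],1],[[4.1,54.8,-9.7],[0,0,0],1],[[4.1,54.8,-9.7],[0,0,0],1],[[4.1,54.8,-9.7],[0,0,0],1]]}}

```text
clock: 4.85
tool_pos: [0.579, 0.0694, 0.1602]
eef_rot: [0.208, 0.978, -0.0, -0.0]
contact_force: [1.2, -0.6, 0.1]
opening: 0.324
finger_force: 15.0
```

Emit:
{"fn": "carry_out", "kwargs": {"rows": [[[0,0,0],[0,0,0],1],[[0,0,0],[0,0,0],1],[[0,0,0],[0,0,0],1]]}}

```text
clock: 5.15
tool_pos: [0.5782, 0.0658, 0.1598]
eef_rot: [0.209, 0.978, -0.001, -0.0]
contact_force: [-0.2, -0.8, 0.0]
opening: 0.321
finger_force: 15.0
```

Run:
```python
from h import *
go([.613,.161,.018],66); s=snap('wrist','w3')
print(proj(s,[.613,.161,.042]),proj(s,[.606,-.122,.036]))
```

```text
shift cm [ 0.71 10.14 14.16]
turns [[-0.1, -0.02, -0.11], [-0.03, 0.16, 179.89]]
w3 {'fx': 276.58712516590555, 'fy': 276.58712516590555, 'cx': 321.2533199732349, 'cy': 199.57830957739213, 'pose': [[0.4084, -0.8805, -0.2405, 0.516], [0.9128, 0.3933, 0.1103, 0.0943], [-0.0026, -0.2646, 0.9643, 0.3054], [0.0, 0.0, 0.0, 1.0]]}
[424.94090866 188.77993209] [176.38604147 283.81794029]
```

View pics/w3.png

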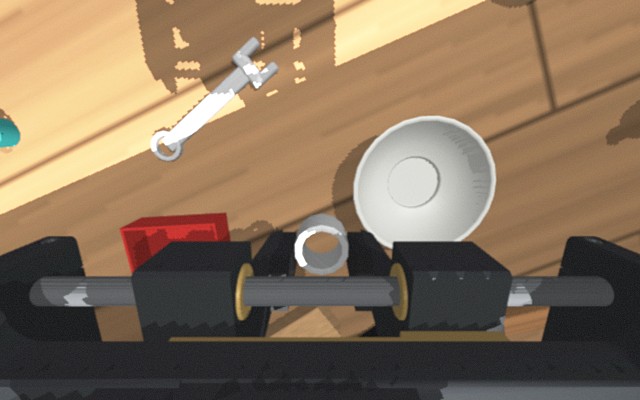

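Emit:
{"fn": "carry_out", "kwargs": {"rows": [[[0.3,4,0],[0,0,0],1],[[0.7,9,0],[0,0,0],1],[[0.7,10.1,2],[0,0,0],1],[[0.7,10.1,6],[0,0,0],1],[[0.7,10.1,9],[0,0,0],1],[[0.7,10.1,11],[0,0,0],1],[[0.7,10.1,12.5],[0,0,0],1],[[0.7,10.1,13.4],[0,0,0],1],[[0.7,10.1,13.9],[0,0,0],1],[[0.7,10.1,14.1],[0,0,0],1],[[0.7,10.1,14.1],[0,0,0],1]]}}

```text
clock: 6.3
tool_pos: [0.614, 0.1628, 0.0193]
eef_rot: [0.208, 0.978, 0.0, 0.0]
contact_force: [-0.3, -0.4, 0.3]
opening: 0.322
finger_force: 15.0
```

Emit:
{"fn": "carry_out", "kwargs": {"rows": [[[0,0,0.1],[0,0,0],1],[[0,0,0.1],[0,0,0],0.58],[[0,0,0.1],[0,0,0],0.58],[[0,0,0.1],[0,0,0],0.58],[[0,0,-1],[0,0,0],0.58],[[0,0,-5],[0,0,0],0.58],[[0,0,-10],[0,0,0],0.4],[[0,0,-14],[0,0,0],0.2],[[0,-4,-14],[0,0,0],0],[[0,-8,-14],[0,0,0],0],[[0,-8,-14],[0,0,0],0],[[0,-8,-14],[0,0,0],0]]}}

```text
clock: 7.5
tool_pos: [0.5811, 0.0887, 0.1597]
eef_rot: [0.209, 0.978, 0.0, 0.0]
contact_force: [0.6, 0.2, 0.1]
opening: 0.943
finger_force: 0.0
```

Run:
```python
from h import *
go([.422,-.33,.18],66); s=snap('wrist','w4')
# spacer in bowl & tray check crops
b=snap('side','s4'); c=s['image'][80:330,20:560,::-1]; d=cv2.resize(b['image'][120:200,280:400,::-1],None,fx=3,fy=3)
o=np.zeros((250+240,540,3),np.uint8);o[:250]=c;o[250:,:360]=d;cv2.imwrite('pics/c4.png',o)
```

```text
shift cm [ -2.6  -44.71  -2.05]
turns [[0.02, 0.05, -0.13], [0.08, -0.03, 179.87]]
w4 {'fx': 276.58712516590555, 'fy': 276.58712516590555, 'cx': 321.2533199732349, 'cy': 199.57830957739213, 'pose': [[0.4087, -0.8799, -0.2424, 0.5186], [0.9127, 0.3939, 0.1089, 0.117], [-0.0004, -0.2657, 0.9641, 0.3052], [0.0, 0.0, 0.0, 1.0]]}
s4 {'fx': 486.6819278842185, 'fy': 486.6819278842185, 'cx': 329.5189139948622, 'cy': 199.82287912899912, 'pose': [[0.8637, 0.3034, -0.4024, -0.0574], [-0.5039, 0.534, -0.679, -0.8487], [0.0088, 0.7892, 0.6141, 0.8155], [0.0, 0.0, 0.0, 1.0]]}
```

View pics/c4.png

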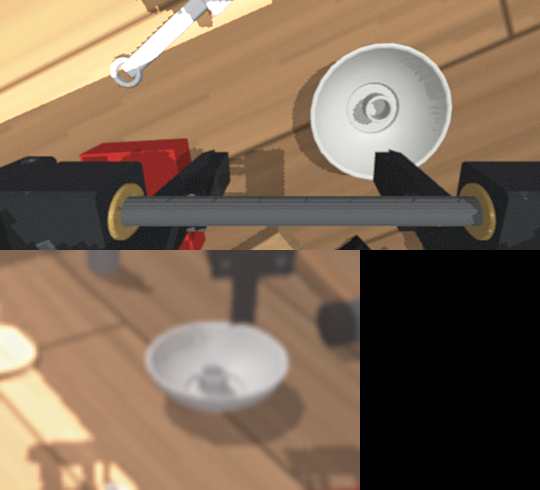

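Emit:
{"fn": "carry_out", "kwargs": {"rows": [[[-2.6,-44.7,-2],[0,0,0],0],[[-2.6,-44.7,-2],[0,0,0],0],[[-2.6,-44.7,-2],[0,0,0],0],[[-2.6,-44.7,-2],[0,0,0],0],[[-2.6,-44.7,-2],[0,0,0],0],[[-2.6,-44.7,-2],[0,0,0],0],[[-2.6,-44.7,-2],[0,0,0],0],[[-2.6,-44.7,-2],[0,0,0],0],[[-2.6,-44.7,-2],[0,0,0],0],[[-2.6,-44.7,-2],[0,0,0],0],[[-2.6,-44.7,-2],[0,0,0],0],[[-2.6,-44.7,-2],[0,0,0],0]]}}

```text
clock: 8.8
tool_pos: [0.4246, -0.3272, 0.1787]
eef_rot: [0.206, 0.978, 0.001, 0.0]
contact_force: [-0.8, 1.3, 0.0]
opening: 0.998
finger_force: 0.0
```

Emit:
{"fn": "carry_out", "kwargs": {"rows": [[[0,0,0],[0,0,0],0],[[0,0,0],[0,0,0],0],[[0,0,0],[0,0,0],0]]}}

```text
clock: 9.1
tool_pos: [0.4234, -0.3282, 0.1787]
eef_rot: [0.207, 0.978, 0.0, 0.0]
contact_force: [-0.9, 0.3, -0.6]
opening: 1.001
finger_force: 0.0
```

Run:
```python
from h import *
go([.428,-.354,.031],66); s=snap('wrist','w5'); print(proj(s,[.428,-.354,.053]),r.get_state()['tool_pos'])
d=s['image'][90:290,220:500,::-1]; cv2.imwrite('pics/c5.png',cv2.resize(d,None,fx=2.5,fy=2.5))
```

```text
shift cm [-1.46 -2.17 14.77]
turns [[0.02, -0.0, 0.1], [0.0, 0.03, -179.9]]
w5 {'fx': 276.58712516590555, 'fy': 276.58712516590555, 'cx': 321.2533199732349, 'cy': 199.57830957739213, 'pose': [[0.405, -0.8817, -0.242, 0.3609], [0.9143, 0.3904, 0.1077, -0.3002], [-0.0004, -0.2648, 0.9643, 0.3244], [0.0, 0.0, 0.0, 1.0]]}
[299.93817888 207.64325497] [ 0.4232358  -0.328511    0.17870848]
```

View pics/c5.png

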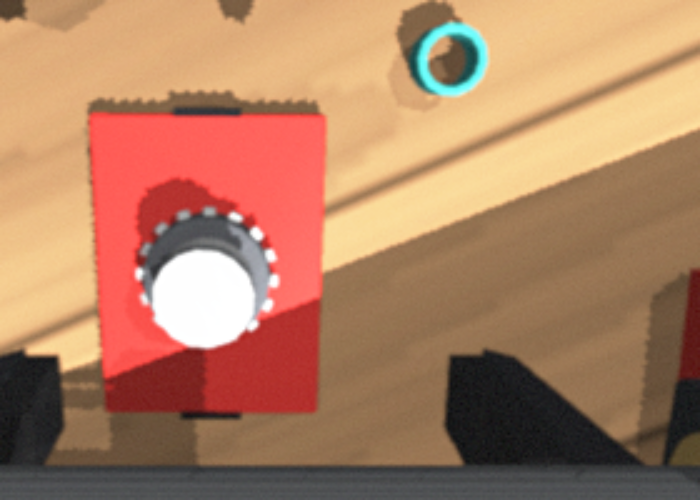

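Emit:
{"fn": "carry_out", "kwargs": {"rows": [[[-1.45,-2.1,4],[0,0,0],0],[[-1.45,-2.1,8],[0,0,0],0],[[-1.45,-2.1,11],[0,0,0],0.2],[[-1.45,-2.1,13],[0,0,0],0.3],[[-1.45,-2.1,14],[0,0,0],0.35],[[-1.45,-2.1,14.5],[0,0,0],0.35],[[-1.45,-2.1,14.7],[0,0,0],0.35],[[-1.45,-2.1,14.7],[0,0,0],1],[[-1.45,-2.1,14.7],[0,0,0],1],[[-1.45,-2.1,14.7],[0,0,0],1],[[-1.45,-2.1,14.7],[0,0,0],1]], "newtons": 20}}

```text
clock: 10.25
tool_pos: [0.428, -0.3547, 0.0326]
eef_rot: [0.208, 0.978, -0.0, 0.001]
contact_force: [-1.1, 0.7, 4.8]
opening: 0.466
finger_force: 20.0
```

Run:
```python
from h import *
go([.606,-.122,.16],69)
```

```text
shift cm [ -6.8   28.49 -12.74]
turns [[-0.01, 0.09, -3.02], [0.15, 0.02, 176.98]]
```

Emit:
{"fn": "carry_out", "kwargs": {"rows": [[[0,0,-1],[0,0,0],1],[[0,0,-5],[0,0,0],1],[[0,0,-10],[0,0,0],1],[[-1,4,-15],[0,0,-1],1],[[-6.8,28.5,-16.7],[0,0,-3],1],[[-6.8,28.5,-16.7],[0,0,-3],1],[[-6.8,28.5,-16.7],[0,0,-3],1],[[-6.8,28.5,-16.7],[0,0,-3],1],[[-6.8,28.5,-16.7],[0,0,-3],1],[[-6.8,28.5,-16.7],[0,0,-3],1],[[-6.8,28.5,-16.7],[0,0,-3],1],[[-6.8,28.5,-16.7],[0,0,-3],1]]}}

```text
clock: 11.45
tool_pos: [0.6042, -0.1236, 0.1985]
eef_rot: [0.183, 0.983, -0.001, -0.001]
contact_force: [-2.0, -0.3, -0.1]
opening: 0.468
finger_force: 20.0
```

Emit:
{"fn": "carry_out", "kwargs": {"rows": [[[0,0,0],[0,0,0],1],[[0,0,0],[0,0,0],1],[[0,0,0],[0,0,0],1]]}}

```text
clock: 11.75
tool_pos: [0.6049, -0.1232, 0.1986]
eef_rot: [0.183, 0.983, -0.0, -0.0]
contact_force: [0.8, -0.3, -0.6]
opening: 0.47
finger_force: 20.0
```

Run:
```python
from h import *
go([.606,-.122,.01],69); s=snap('wrist','w6'); print(proj(s,[.606,-.122,.036]),r.get_state()['tool_pos'])
```

```text
shift cm [-0.07  0.17 18.86]
turns [[-0.04, -0.03, -0.14], [-0.04, 0.06, 179.86]]
w6 {'fx': 276.58712516590555, 'fy': 276.58712516590555, 'cx': 321.2533199732349, 'cy': 199.57830957739213, 'pose': [[0.3605, -0.8997, -0.2461, 0.5412], [0.9328, 0.3473, 0.0967, -0.0981], [-0.0015, -0.2644, 0.9644, 0.3443], [0.0, 0.0, 0.0, 1.0]]}
[322.58073089 186.50536147] [ 0.6050592  -0.12276477  0.19863744]
```

View pics/w6.png

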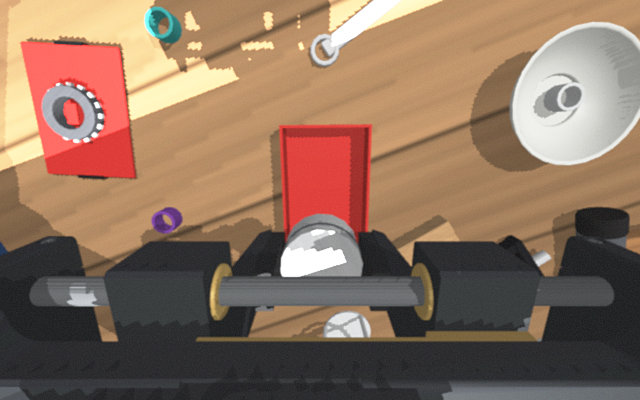

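Run:
```python
from h import *
s=load('w6')
P=[at_z(s,*q,.036) for q in((279.5,125),(372.5,125),(283,230),(369.5,230))]
d=P[1]-P[0];print(np.linalg.norm(d),np.degrees(np.arctan2(d[1],d[0])),np.array(P).round(4))
m=(P[0]+P[1])/2;m2=(P[2]+P[3])/2;a=m2-m;a/=np.linalg.norm(a);print('axis',np.degrees(np.arctan2(a[1],a[0])),'centre',m+.07*a,np.linalg.norm(P[3]-P[2]))
```

```text
0.10008974688982804 68.86856258617188 [[ 0.526  -0.1409  0.036 ]
 [ 0.5621 -0.0476  0.036 ]
 [ 0.6385 -0.1851  0.036 ]
 [ 0.6756 -0.0889  0.036 ]]
axis -20.730900218677927 centre [ 0.60955447 -0.11900856  0.036     ] 0.10308314300097747
```

Emit:
{"fn": "carry_out", "kwargs": {"rows": [[[-0.2,0.3,4],[0,0,0],1],[[-0.2,0.3,8],[0,0,0],1],[[-0.2,0.3,12],[0,0,0],1],[[-0.2,0.3,15],[0,0,0],1],[[-0.2,0.3,17],[0,0,0],1],[[-0.2,0.3,18],[0,0,0],1],[[-0.2,0.3,18.5],[0,0,0],1],[[-0.2,0.3,18.8],[0,0,0],1],[[-0.2,0.3,18.9],[0,0,0],1],[[-0.2,0.3,18.95],[0,0,0],1],[[-0.2,0.3,18.95],[0,0,0],1]]}}

```text
clock: 12.9
tool_pos: [0.609, -0.1196, 0.0099]
eef_rot: [0.182, 0.983, 0.0, 0.001]
contact_force: [-0.1, 0.0, -0.5]
opening: 0.47
finger_force: 20.0
```

Emit:
{"fn": "carry_out", "kwargs": {"rows": [[[0,0,0.1],[0,0,0],1],[[0,0,0.15],[0,0,0],1],[[0,0,0.15],[0,0,0],0.45],[[0,0,0.15],[0,0,0],0.45],[[0,0,0.15],[0,0,0],0.45],[[0,0,-1],[0,0,0],0.45],[[0,0,-5],[0,0,0],0.45],[[0,0,-10],[0,0,0],0.3],[[0,0,-14],[0,0,0],0],[[0,0,-15],[0,0,0],0],[[0,0,-15],[0,0,0],0],[[0,0,-15],[0,0,0],0]]}}

```text
clock: 14.1
tool_pos: [0.6077, -0.1196, 0.1584]
eef_rot: [0.182, 0.983, -0.0, -0.001]
contact_force: [0.8, 0.1, -1.3]
opening: 0.978
finger_force: 0.0
```

Run:
```python
from h import *
go([.428,-.354,.16],66)
b=snap('side','s7'); s=snap('wrist','w7')
d=cv2.resize(b['image'][170:250,360:460,::-1],None,fx=4,fy=4);w=s['image'][90:320,200:460,::-1]
o=np.zeros((320,660,3),np.uint8);o[:,:400]=d;o[:230,400:]=w;cv2.imwrite('pics/c7.png',o)
```

```text
shift cm [  8.37 -28.32  -0.13]
turns [[-0.03, -0.09, 2.99], [0.14, -0.05, -177.01]]
s7 {'fx': 486.6819278842185, 'fy': 486.6819278842185, 'cx': 329.5189139948622, 'cy': 199.82287912899912, 'pose': [[0.8637, 0.3034, -0.4024, -0.0574], [-0.5039, 0.534, -0.679, -0.8487], [0.0088, 0.7892, 0.6141, 0.8155], [0.0, 0.0, 0.0, 1.0]]}
w7 {'fx': 276.58712516590555, 'fy': 276.58712516590555, 'cx': 321.2533199732349, 'cy': 199.57830957739213, 'pose': [[0.3584, -0.9011, -0.244, 0.5439], [0.9336, 0.3455, 0.0954, -0.0947], [-0.0017, -0.2619, 0.9651, 0.3036], [0.0, 0.0, 0.0, 1.0]]}
```

View pics/c7.png

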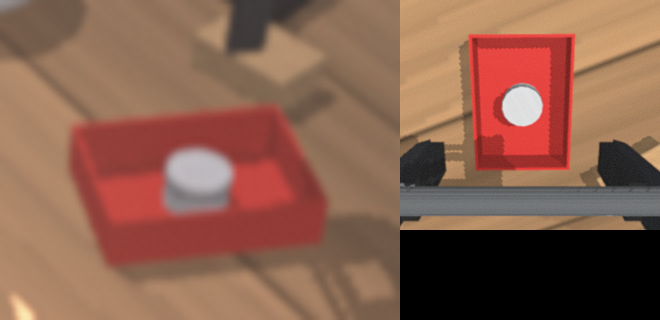

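Emit:
{"fn": "carry_out", "kwargs": {"rows": [[[8.4,-28.3,0],[0,0,3],0],[[8.4,-28.3,0],[0,0,3],0],[[8.4,-28.3,0],[0,0,3],0],[[8.4,-28.3,0],[0,0,3],0],[[8.4,-28.3,0],[0,0,3],0],[[8.4,-28.3,0],[0,0,3],0],[[8.4,-28.3,0],[0,0,3],0],[[8.4,-28.3,0],[0,0,3],0],[[8.4,-28.3,0],[0,0,3],0],[[8.4,-28.3,0],[0,0,3],0],[[8.4,-28.3,0],[0,0,3],0]]}}

```text
clock: 15.3
tool_pos: [0.4297, -0.3522, 0.159]
eef_rot: [0.207, 0.978, 0.0, -0.0]
contact_force: [0.5, -0.0, 0.6]
opening: 0.996
finger_force: 0.0
```

Run:
```python
from h import *
print('fw from w6',at_z(load('w6'),71,110,.027))
w=load('w7');C=np.array([at_z(w,*q,.036) for q in((270,125),(375,125),(370,260),(275,258))]);print('tray',C.mean(0))
go([.428,-.354,.014],66); s=snap('wrist','w8'); print(proj(s,[.428,-.354,.027]),r.get_state()['tool_pos'])
d=s['image'][90:290,180:460,::-1]; cv2.imwrite('pics/c8.png',cv2.resize(d,None,fx=2.5,fy=2.5))
```

```text
fw from w6 [ 0.42880385 -0.34866095  0.027     ]
tray [ 0.60890824 -0.11879136  0.036     ]
shift cm [ 0.08 -0.25 14.5 ]
turns [[0.05, -0.01, 0.14], [0.02, 0.08, -179.86]]
w8 {'fx': 276.58712516590555, 'fy': 276.58712516590555, 'cx': 321.2533199732349, 'cy': 199.57830957739213, 'pose': [[0.4043, -0.882, -0.2422, 0.3671], [0.9146, 0.3899, 0.107, -0.3243], [0.0, -0.2647, 0.9643, 0.3047], [0.0, 0.0, 0.0, 1.0]]}
[318.77700549 191.57155736] [ 0.42950302 -0.35249994  0.15910182]
```

View pics/c8.png

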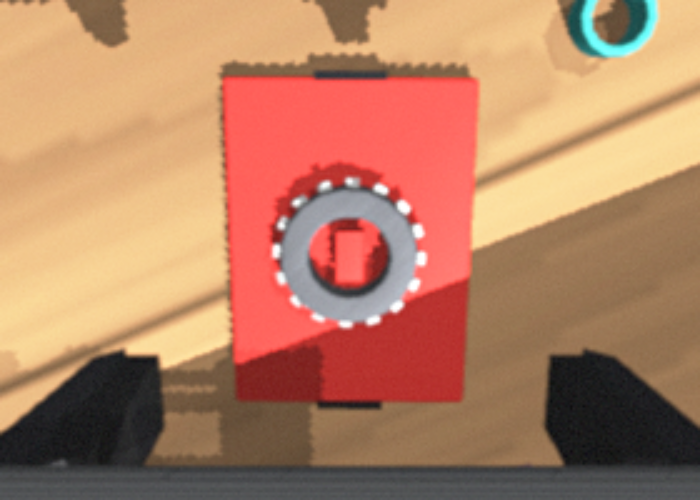

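Emit:
{"fn": "carry_out", "kwargs": {"rows": [[[0.1,-0.2,4],[0,0,0],0],[[0.1,-0.2,8],[0,0,0],0],[[0.1,-0.2,11],[0,0,0],0],[[0.1,-0.2,13],[0,0,0],0.1],[[0.1,-0.2,14],[0,0,0],0.1],[[0.1,-0.2,14.4],[0,0,0],0.1],[[0.1,-0.2,14.5],[0,0,0],0.1],[[0.1,-0.2,14.5],[0,0,0],1],[[0.1,-0.2,14.5],[0,0,0],1],[[0.1,-0.2,14.5],[0,0,0],1],[[0.1,-0.2,14.5],[0,0,0],1]], "newtons": 30}}

```text
clock: 16.45
tool_pos: [0.4275, -0.3553, 0.015]
eef_rot: [0.208, 0.978, -0.0, 0.001]
contact_force: [0.4, 0.7, 6.0]
opening: 0.655
finger_force: 30.0
```

Run:
```python
from h import *
go([.50,.0,.16],66); go([.452,.326,.16])
```

```text
shift cm [  7.82  35.4  -14.51]
turns [[0.0, 0.09, -0.02], [0.13, -0.0, 179.98]]
shift cm [ 25.47  63.22 -14.53]
```

Emit:
{"fn": "carry_out", "kwargs": {"rows": [[[0,0,-1],[0,0,0],1],[[0,0,-5],[0,0,0],1],[[0,0,-10],[0,0,0],1],[[1,4,-14.5],[0,0,0],1],[[7.8,35.4,-14.5],[0,0,0],1],[[7.8,35.4,-14.5],[0,0,0],1],[[7.8,35.4,-14.5],[0,0,0],1],[[7.8,35.4,-14.5],[0,0,0],1],[[7.8,35.4,-14.5],[0,0,0],1],[[7.8,35.4,-14.5],[0,0,0],1],[[7.8,35.4,-14.5],[0,0,0],1],[[7.8,35.4,-14.5],[0,0,0],1]]}}

```text
clock: 17.65
tool_pos: [0.5008, 0.0063, 0.16]
eef_rot: [0.204, 0.979, 0.002, 0.001]
contact_force: [0.1, -1.7, -0.6]
opening: 0.651
finger_force: 30.0
```

Run:
```python
from h import *
go([.452,.326,.16],66)
```

```text
shift cm [17.23 27.38  0.11]
turns [[0.26, 0.03, 0.51], [-0.05, 0.41, -179.49]]
```

Emit:
{"fn": "carry_out", "kwargs": {"rows": [[[17,27.5,-1],[0,0,0],1],[[17,27.5,-1],[0,0,0],1],[[17,27.5,-1],[0,0,0],1],[[17,27.5,-1],[0,0,0],1],[[17,27.5,-1],[0,0,0],1],[[17,27.5,-1],[0,0,0],1],[[17,27.5,-1],[0,0,0],1],[[17,27.5,-1],[0,0,0],1],[[17,27.5,-1],[0,0,0],1],[[17,27.5,-1],[0,0,0],1],[[17,27.5,-1],[0,0,0],1],[[17,27.5,-1],[0,0,0],1]]}}

```text
clock: 18.85
tool_pos: [0.4569, 0.3189, 0.1693]
eef_rot: [0.209, 0.978, -0.0, 0.0]
contact_force: [0.3, 0.4, -1.3]
opening: 0.647
finger_force: 30.0
```

Run:
```python
from h import *
go([.452,.326,.09],66); s=snap('wrist','w9'); print(proj(s,[.4525,.326,.062]),proj(s,[.452,.326,.012]),r.get_state()['tool_pos'])
d=s['image'][90:290,180:460,::-1]; cv2.imwrite('pics/c9.png',cv2.resize(d,None,fx=2.5,fy=2.5))
```

```text
shift cm [0.74 0.46 7.93]
turns [[-0.04, 0.01, -0.14], [0.02, 0.07, 179.86]]
w9 {'fx': 276.58712516590555, 'fy': 276.58712516590555, 'cx': 321.2533199732349, 'cy': 199.57830957739213, 'pose': [[0.4089, -0.8801, -0.2414, 0.3945], [0.9126, 0.3939, 0.1097, 0.3473], [-0.0015, -0.2651, 0.9642, 0.3149], [0.0, 0.0, 0.0, 1.0]]}
[326.20423494 191.47390997] [325.31472844 180.44956605] [0.45676266 0.31929353 0.16926799]
```

View pics/c9.png

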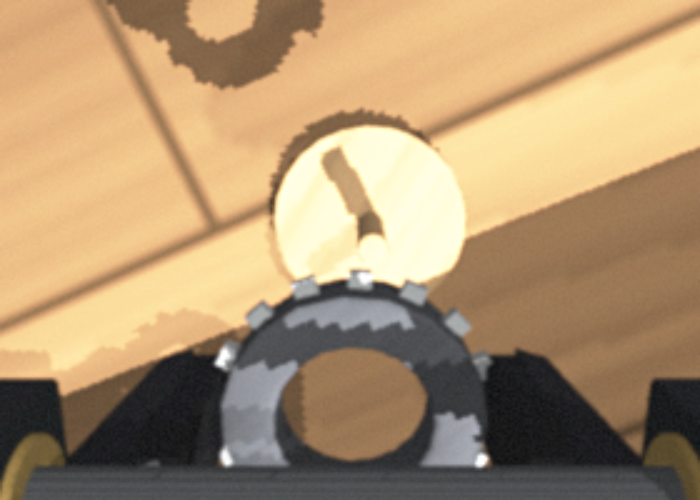

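Emit:
{"fn": "carry_out", "kwargs": {"rows": [[[0.9,0.6,0],[0,0,0],1],[[0.9,0.6,3],[0,0,0],1],[[0.9,0.6,7],[0,0,0],1],[[0.9,0.6,10],[0,0,0],1],[[0.9,0.6,12],[0,0,0],1],[[0.9,0.6,13.5],[0,0,0],1],[[0.9,0.6,14.5],[0,0,0],1],[[0.9,0.6,15],[0,0,0],1],[[0.9,0.6,15.2],[0,0,0],1],[[0.9,0.6,15.2],[0,0,0],1]]}}

```text
clock: 19.9
tool_pos: [0.4509, 0.3299, 0.0177]
eef_rot: [0.208, 0.978, 0.0, 0.0]
contact_force: [1.0, 0.0, -1.0]
opening: 0.653
finger_force: 30.0
```

Emit:
{"fn": "carry_out", "kwargs": {"rows": [[[0,0,0.1],[0,0,0],1],[[0,0,0.1],[0,0,0],1],[[0,0,0.1],[0,0,0],0.1],[[0,0,0.1],[0,0,0],0.1],[[0,0,0.1],[0,0,0],0],[[0,0,-1],[0,0,0],0],[[0,0,-5],[0,0,0],0],[[0,0,-10],[0,0,0],0],[[0,0,-14],[0,0,0],0],[[0,0,-15],[0,0,0],0],[[0,0,-15],[0,0,0],0]]}}

```text
clock: 21.0
tool_pos: [0.4515, 0.3302, 0.1694]
eef_rot: [0.208, 0.978, 0.002, 0.001]
contact_force: [-0.2, 0.2, -0.9]
opening: 0.998
finger_force: 0.0
```

Run:
```python
from h import *
go([.5,.0,.16],66);go([.4285,-.354,.16],66)
s=snap('wrist','w10'); b=snap('side','s10');d=cv2.resize(b['image'][120:180,240:320,::-1],None,fx=4,fy=4)
o=np.zeros((240,640,3),np.uint8);o[:,:320]=d;o[:200,340:620]=s['image'][90:290,180:460,::-1]; cv2.imwrite('pics/c10.png',o)
```

```text
shift cm [-17.87 -28.19   0.87]
turns [[0.23, 0.11, -0.03], [0.18, -0.36, 179.97]]
shift cm [-25.76 -63.43   0.74]
turns [[0.23, 0.11, -0.03], [0.18, -0.36, 179.97]]
w10 {'fx': 276.58712516590555, 'fy': 276.58712516590555, 'cx': 321.2533199732349, 'cy': 199.57830957739213, 'pose': [[0.4071, -0.88, -0.2449, 0.3886], [0.9134, 0.3931, 0.1058, 0.358], [0.0031, -0.2667, 0.9638, 0.3149], [0.0, 0.0, 0.0, 1.0]]}
s10 {'fx': 486.6819278842185, 'fy': 486.6819278842185, 'cx': 329.5189139948622, 'cy': 199.82287912899912, 'pose': [[0.8637, 0.3034, -0.4024, -0.0574], [-0.5039, 0.534, -0.679, -0.8487], [0.0088, 0.7892, 0.6141, 0.8155], [0.0, 0.0, 0.0, 1.0]]}
```

View pics/c10.png

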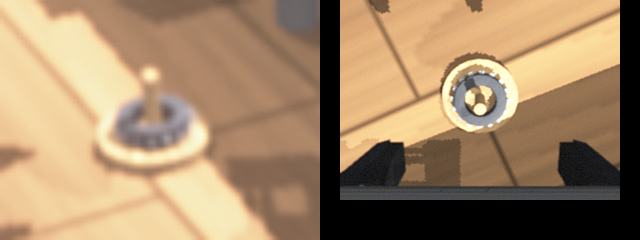

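Emit:
{"fn": "carry_out", "kwargs": {"rows": [[[-18,-28,0],[0,0,0],0],[[-18,-28,0],[0,0,0],0],[[-18,-28,0],[0,0,0],0],[[-18,-28,0],[0,0,0],0],[[-18,-28,0],[0,0,0],0],[[-18,-28,0],[0,0,0],0],[[-18,-28,0],[0,0,0],0],[[-25.8,-63.4,0],[0,0,0],0],[[-25.8,-63.4,0],[0,0,0],0],[[-25.8,-63.4,0],[0,0,0],0],[[-25.8,-63.4,0],[0,0,0],0],[[-25.8,-63.4,0],[0,0,0],0]]}}

```text
clock: 22.3
tool_pos: [0.4489, -0.2456, 0.1652]
eef_rot: [0.208, 0.978, 0.001, -0.002]
contact_force: [1.0, 0.0, 0.4]
opening: 0.998
finger_force: 0.0
```

Run:
```python
from h import *
go([.4285,-.354,.18],66)
```

```text
shift cm [ -2.53 -10.73  -1.5 ]
turns [[0.03, -0.24, 0.01], [0.38, 0.05, -179.99]]
```

Emit:
{"fn": "carry_out", "kwargs": {"rows": [[[-2.5,-10.7,-1.5],[0,0,0],0],[[-2.5,-10.7,-1.5],[0,0,0],0],[[-2.5,-10.7,-1.5],[0,0,0],0],[[-2.5,-10.7,-1.5],[0,0,0],0],[[-2.5,-10.7,-1.5],[0,0,0],0],[[-2.5,-10.7,-1.5],[0,0,0],0]]}}

```text
clock: 22.9
tool_pos: [0.4308, -0.3493, 0.1814]
eef_rot: [0.206, 0.979, 0.001, -0.001]
contact_force: [0.1, -0.1, -0.2]
opening: 1.001
finger_force: 0.0
```

```bash
cat >> h.py <<'E'
def redrect(s,z,near,half=.12):
    """metric rectification of plane z around 'near', red blob min-area rect -> centre, size, long-axis angle"""
    n=480; m=2*half/n
    P=[(near[0]+a*half,near[1]+b*half) for a,b in((-1,-1),(1,-1),(1,1),(-1,1))]
    H=cv2.getPerspectiveTransform(np.float32([proj(s,[*p,z]) for p in P]),np.float32([[0,0],[n,0],[n,n],[0,n]]))
    w=cv2.warpPerspective(s['image'],H,(n,n)).astype(int)
    k=((w[...,0]>70)&(w[...,0]>2.2*w[...,1])&(w[...,0]>2.2*w[...,2])).astype(np.uint8)
    k=cv2.morphologyEx(k,cv2.MORPH_OPEN,np.ones((5,5)))
    c=max(cv2.findContours(k,0,2)[0],key=cv2.contourArea); (x,y),(a,b),_=q=cv2.minAreaRect(c)
    bx=cv2.boxPoints(q); e=max((bx[1]-bx[0],bx[2]-bx[1]),key=np.linalg.norm)
    print('rect',np.round([near[0]-half+x*m,near[1]-half+y*m],4),'size',np.round([a*m,b*m],4),'area',cv2.contourArea(c)*m*m,'ang',np.degrees(np.arctan2(e[1],e[0])))
E
python3 - <<'E'
from h import *
s=snap('wrist','w11'); redrect(s,.011,(.4285,-.354)); redrect(load('w8'),.011,(.4285,-.354)); redrect(load('w7'),.036,(.608,-.12))
go([.4285,-.354,.014],66); print(r.get_state()['tool_pos'])
E
```

```text
w11 {'fx': 276.58712516590555, 'fy': 276.58712516590555, 'cx': 321.2533199732349, 'cy': 199.57830957739213, 'pose': [[0.4032, -0.8828, -0.2411, 0.3684], [0.9151, 0.3893, 0.1049, -0.3218], [0.0012, -0.2629, 0.9648, 0.3272], [0.0, 0.0, 0.0, 1.0]]}
rect [ 0.4297 -0.3543] size [0.1056 0.1458] area 0.014209 ang -24.36773
rect [ 0.4296 -0.3542] size [0.1055 0.1454] area 0.010902625 ang -24.304548
rect [ 0.6084 -0.1197] size [0.1003 0.1396] area 0.013742250000000001 ang -20.79902
shift cm [ 1.000e-02 -5.200e-01  1.676e+01]
turns [[0.09, -0.09, 0.22], [0.14, 0.14, -179.78]]
[ 0.43083484 -0.34960152  0.181636  ]
```

Emit:
{"fn": "carry_out", "kwargs": {"rows": [[[-0.1,-0.45,4],[0,0,0.6],0.3],[[-0.1,-0.45,8],[0,0,0.6],0.5],[[-0.1,-0.45,12],[0,0,0.6],0.6],[[-0.1,-0.45,14.5],[0,0,0.6],0.6],[[-0.1,-0.45,16],[0,0,0.6],0.6],[[-0.1,-0.45,16.6],[0,0,0.6],0.6],[[-0.1,-0.45,16.8],[0,0,0.6],0.6],[[-0.1,-0.45,16.8],[0,0,0.6],1],[[-0.1,-0.45,16.8],[0,0,0.6],1],[[-0.1,-0.45,16.8],[0,0,0.6],1],[[-0.1,-0.45,16.8],[0,0,0.6],1],[[-0.1,-0.45,16.8],[0,0,0.6],1]], "newtons": 40}}

```text
clock: 24.15
tool_pos: [0.4299, -0.357, 0.0151]
eef_rot: [0.213, 0.977, -0.0, 0.001]
contact_force: [0.3, 1.0, 6.6]
opening: 0.132
finger_force: 40.0
```

Run:
```python
from h import *
go([.6084,-.1197,.12],69.2)
```

```text
shift cm [ -6.37  29.01 -10.48]
turns [[-0.0, 0.1, -3.81], [0.15, 0.0, 176.19]]
```

Emit:
{"fn": "carry_out", "kwargs": {"rows": [[[0,0,-0.5],[0,0,0],1],[[0,0,-2],[0,0,0],1],[[0,0,-5],[0,0,0],1],[[0,0,-9],[0,0,0],1],[[-0.5,2,-10.5],[0,0,-1],1],[[-1.4,6,-10.5],[0,0,-2],1],[[-2.4,11,-10.5],[0,0,-3],1],[[-3.5,16,-10.5],[0,0,-3.8],1],[[-4.6,21,-10.5],[0,0,-3.8],1],[[-5.6,25.5,-10.5],[0,0,-3.8],1],[[-6.2,28,-10.5],[0,0,-3.8],1],[[-6.4,29,-10.5],[0,0,-3.8],1]]}}

```text
clock: 25.35
tool_pos: [0.6101, -0.1155, 0.1203]
eef_rot: [0.178, 0.984, 0.001, 0.001]
contact_force: [-0.2, -0.2, -0.4]
opening: 0.132
finger_force: 40.0
```

Emit:
{"fn": "carry_out", "kwargs": {"rows": [[[0,0,0],[0,0,0],1],[[0,0,0],[0,0,0],1],[[0,0,0],[0,0,0],1]]}}

```text
clock: 25.65
tool_pos: [0.6066, -0.1229, 0.1192]
eef_rot: [0.182, 0.983, -0.001, -0.001]
contact_force: [-0.0, -0.3, -0.9]
opening: 0.129
finger_force: 40.0
```

Run:
```python
from h import *
go([.6084,-.1197,.053],69.2); st=r.get_state();print(st['tool_pos'],st['contact_force'],st['moment'])
t=snap('top','t12'); redrect(t,st['tool_pos'][2]-.004,st['tool_pos'][:2])
w=snap('wrist','w12'); redrect(w,st['tool_pos'][2]-.004,st['tool_pos'][:2])
b=snap('side','s12'); redrect(b,st['tool_pos'][2]-.004,st['tool_pos'][:2])
```

```text
shift cm [-0.06  0.38  6.62]
turns [[-0.14, -0.06, -0.22], [-0.09, 0.21, 179.78]]
[ 0.6065697  -0.1228931   0.11918931] [-0.01330883 -0.31096159 -0.89240564] [-0.00182855 -0.0158953  -0.01891463]
t12 {'fx': 392.02000369709583, 'fy': 392.02000369709583, 'cx': 319.32630552364003, 'cy': 202.89795070740524, 'pose': [[0.0703, 0.9752, -0.2099, 0.2108], [-0.9975, 0.0679, -0.0182, -0.017], [-0.0035, 0.2107, 0.9775, 0.976], [0.0, 0.0, 0.0, 1.0]]}
rect [ 0.5639 -0.0984] size [0.0911 0.1213] area 0.008956374999999999 ang -20.629879
w12 {'fx': 276.58712516590555, 'fy': 276.58712516590555, 'cx': 321.2533199732349, 'cy': 199.57830957739213, 'pose': [[0.3584, -0.9007, -0.2456, 0.5432], [0.9336, 0.345, 0.097, -0.0974], [-0.0026, -0.2641, 0.9645, 0.2649], [0.0, 0.0, 0.0, 1.0]]}
rect [ 0.5819 -0.1128] size [0.1044 0.0943] area 0.007442750000000001 ang 68.96248
s12 {'fx': 486.6819278842185, 'fy': 486.6819278842185, 'cx': 329.5189139948622, 'cy': 199.82287912899912, 'pose': [[0.8637, 0.3034, -0.4024, -0.0574], [-0.5039, 0.534, -0.679, -0.8487], [0.0088, 0.7892, 0.6141, 0.8155], [0.0, 0.0, 0.0, 1.0]]}
rect [ 0.5691 -0.1738] size [0.2086 0.1602] area 0.020151375000000003 ang 54.348976
```

Emit:
{"fn": "carry_out", "kwargs": {"rows": [[[-0.1,0.35,0],[0,0,0],1],[[-0.1,0.35,1.5],[0,0,0],1],[[-0.1,0.35,3],[0,0,0],1],[[-0.1,0.35,4],[0,0,0],1],[[-0.1,0.35,5],[0,0,0],1],[[-0.1,0.35,5.8],[0,0,0],1],[[-0.1,0.35,6.4],[0,0,0],1],[[-0.1,0.35,6.9],[0,0,0],1],[[-0.1,0.35,7.2],[0,0,0],1],[[-0.1,0.35,7.3],[0,0,0],1],[[-0.1,0.35,7.3],[0,0,0],1],[[-0.1,0.35,7.3],[0,0,0],1]]}}

```text
clock: 27.0
tool_pos: [0.6106, -0.1169, 0.0465]
eef_rot: [0.181, 0.984, 0.0, 0.0]
contact_force: [-0.2, -0.4, -1.0]
opening: 0.125
finger_force: 40.0
```

Emit:
{"fn": "carry_out", "kwargs": {"rows": [[[0.1,-0.3,0],[0,0,0],1],[[0.1,-0.3,0],[0,0,0],1],[[0.1,-0.3,0.1],[0,0,0],1],[[0.1,-0.3,0.15],[0,0,0],1],[[0.1,-0.3,0.2],[0,0,0],1],[[0.1,-0.3,0.2],[0,0,0],1]]}}

```text
clock: 27.6
tool_pos: [0.6085, -0.1195, 0.0452]
eef_rot: [0.181, 0.984, -0.0, 0.0]
contact_force: [-2.1, -0.4, 7.5]
opening: 0.13
finger_force: 40.0
```

Contact at the expected height (TCP 45 mm): seated. Release and rise.

Emit:
{"fn": "carry_out", "kwargs": {"rows": [[[0,0,0],[0,0,0],0.7],[[0,0,0],[0,0,0],0.6],[[0,0,0],[0,0,0],0.6],[[0,0,-0.5],[0,0,0],0.6],[[0,0,-2],[0,0,0],0.5],[[0,0,-5],[0,0,0],0.3],[[0,0,-9],[0,0,0],0],[[0,0,-12],[0,0,0],0],[[0,0,-13.5],[0,0,0],0],[[0,0,-13.5],[0,0,0],0],[[0,0,-13.5],[0,0,0],0],[[0,0,-13.5],[0,0,0],0]]}}

```text
clock: 28.8
tool_pos: [0.6075, -0.1193, 0.1782]
eef_rot: [0.181, 0.984, -0.0, -0.001]
contact_force: [-0.1, -0.2, -0.7]
opening: 0.997
finger_force: 0.0
```

Run:
```python
from h import *
w=snap('wrist','w13'); redrect(w,.041,(.608,-.12))
b=snap('side','s13'); a=load('side0')
d=np.abs(b['image'][185:225,300:362].astype(int)-a['image'][185:225,300:362]).mean(); print('wrench-area change',d)
for z in(.041,.011): redrect(w,z,(.608,-.12))
print('lid gone check'); redrect(b,.041,(.608,-.12))
```

```text
w13 {'fx': 276.58712516590555, 'fy': 276.58712516590555, 'cx': 321.2533199732349, 'cy': 199.57830957739213, 'pose': [[0.3551, -0.9021, -0.2452, 0.5439], [0.9348, 0.3423, 0.0946, -0.0947], [-0.0014, -0.2628, 0.9648, 0.324], [0.0, 0.0, 0.0, 1.0]]}
rect [ 0.6072 -0.1191] size [0.1054 0.1452] area 0.014968125 ang -21.058035
s13 {'fx': 486.6819278842185, 'fy': 486.6819278842185, 'cx': 329.5189139948622, 'cy': 199.82287912899912, 'pose': [[0.8637, 0.3034, -0.4024, -0.0574], [-0.5039, 0.534, -0.679, -0.8487], [0.0088, 0.7892, 0.6141, 0.8155], [0.0, 0.0, 0.0, 1.0]]}
wrench-area change 8.091263440860216
rect [ 0.6072 -0.1191] size [0.1054 0.1452] area 0.014968125 ang -21.058035
rect [ 0.6139 -0.1217] size [0.1165 0.1606] area 0.018324125 ang -21.03751
lid gone check
rect [ 0.5953 -0.1403] size [0.1403 0.1513] area 0.0194485 ang -20.55605
```

```bash
python3 -c "
from plant import r
print(r.finish_job())"
```

```text
the job is handed in; nothing more can be done
None
```

I handed the job in at about 29 s on the robot's clock; the hand-in returned no verdict. The spacer is in the bowl, the tin upright in the tray, and the freewheel flat on the post's base. By camera measurement the lid sits flush and within 2 mm of the tray centre. The arm was never near the wrench, though its final position was only roughly checked by camera.

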